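# Sort the watchmaker's parts tubes and tins

## Robot

A 7-joint arm with a two-finger parallel gripper is mounted at the origin on the work surface. World frame = base frame: x ahead of the robot, y to its left, z up, the work surface at z = 0. Lengths are in m, angles in rad, forces in N, time in s.
With the tool pointing down it reaches from about 0.425 to 0.925 m from the base axis. Payload 6.8 kg.
Tool frame: the origin (TCP) lies at the very end of the fingers, on their centre line; the grasp point (between the pads) lies 19 mm behind it; z points along the fingers, y is the line along which they close (so a half turn about z gives the same grasp; the last joint's range is limited). The gripper opens to 85 mm and grips with 20 to 120 N. Pads are 22 mm wide; open, the fingers measure 114 mm over their backs; the gripper's body (76 mm by 85 mm) begins 54 mm behind the grasp point. The pads swing forward as they close: fully open they stand 13 mm farther back than shut.
Start: joints at [-1.386, 0.477, 0.022, 1.555, -0.011, 1.109, -0.083], TCP at [0.195, 0.646, 0.231] pointing down, gripper open.
Joint ranges: [-2.96, 2.96], [-0.34, 2.1], [-1.41, 1.46], [0.24, 2.44], [-1.37, 4.51], [0.17, 1.92], [-2.96, 2.96]. Speed limits (rad/s): [2.39, 2.39, 3.14, 3.14, 3.14, 3.14, 3.14].

## Interface

Orientations are given as a unit quaternion [w, x, y, z].
In Python, from station import bot gives the robot as it stands. The module is installed in compiled form; this text tells all that it offers.
- The arm moves only by the shell command python3 -m jog 'ROWS' [OPENING] [FORCE]. ROWS is JSON, a list of rows, each a list of 4 numbers: the shift along the tool's x, y, z in cm, then the turn about the tool's z in rad. In form: [[x, y, z, spin], ...]. A call has 1 to 20 rows; each row is the pose to reach, as a shift and turn from the pose commanded when the call began, along the tool's axes at that moment; what a row does not reach only later rows make up. A row lasts 1/12 s, in which the tool goes at most 41.7 mm and 7.16 degrees, less where a joint would pass 70% of its speed; a pose out of reach is approached as far as the arm can. A call with a gripper value outside its range is refused whole. OPENING is the closure, from -1 (fully open) to 1 (shut), set as the call begins (- or left out, the last holds). The fingers move at their own pace and stop on an object; FORCE is the grip in N (left out, the last holds). Time passes only in rows, so rows that repeat a pose let the fingers close. It gives the time, the measured TCP pose, the force, the opening and the grip force at its end, in the units of the state.
- bot.get_obs(): the state, without advancing time (a new reading comes with each control period).
- bot.read_camera(name): name is "side" or "top"; returns a dict with "pixels" (480x640x3 uint8, red, green, blue), "depth" (480x640 float32, m along the optical axis (not along the pixel's ray), 0 where there is no reading), "fovy" (degrees; the focal length in pixels is half the picture's height over the tangent of half this angle, whatever the lens; pixels are square), "cx", "cy" (the principal point, pixels), "pose" (4x4, takes a point from camera to world coordinates). Camera axes: x right, y down, z forward; pixel columns grow to the right and rows downward; lengths in m; the calibration is good to about 2 mm. A picture is of the moment at which its call begins.
- bot.hand_in(): hands the job in; it is judged then, once.
The state is a dict: "t": time; "q": joint angles; "joint_vel": joint speeds; "joint_torque": joint torques, N m; "eef_pos": TCP position; "tool_rot": TCP orientation; "contact_force": force on the tool from outside, world axes, zero at the start; "torque": the same for the moment, N m; "gripper_width": opening from 0.0 (shut) to 1.0 (fully open); "grasp_force": force on a finger pad.
Only numpy, scipy, OpenCV 4.12 (cv2) and the standard library are available. Lean on these libraries where they do the work, as an engineer would, in place of code of your own. Each camera call takes 0.05 s, during which the arm holds its last target. There are 200 camera calls.

## Task

Tidy the watch bench: stand the three capped parts tubes upright, packed side by side on the floor of the round pot, and set the red-lidded tin flat in the tray with the red lining and the blue-lidded tin flat in the tray with the blue lining. Let go of everything, and leave the oil bottle and the black eyeglass where they are.

Things in the scene. Friction and masses are not known exactly. Their poses are not given: they have to be found in the camera images.
- tube_black: closed screw-cap parts tube, a plain upright cylinder 26 mm in diameter and 70 mm high, light grey with a black cap (the top 18 mm), about 45 g; loose, standing on the bench; origin at the centre of its underside, z up
- tube_yellow: closed screw-cap parts tube, a plain upright cylinder 26 mm in diameter and 70 mm high, light grey with a yellow cap (the top 18 mm), about 45 g; loose, standing on the bench; origin at the centre of its underside, z up
- tube_white: closed screw-cap parts tube, a plain upright cylinder 26 mm in diameter and 70 mm high, light grey with a white cap (the top 18 mm), about 45 g; loose, standing on the bench; origin at the centre of its underside, z up
- tin_red: round closed aluminium parts tin with a red lid, a plain cylinder 56 mm in diameter and 40 mm high, about 90 g; loose, standing on the bench; origin at the centre of its underside, z up
- tin_blue: round closed aluminium parts tin with a blue lid, a plain cylinder 56 mm in diameter and 40 mm high, about 90 g; loose, standing on the bench; origin at the centre of its underside, z up
- pot: open round aluminium pot with a black floor, fixed to the bench: 92 mm outside and 84 mm inside diameter, rim 26 mm above the bench, inner floor 5 mm above the bench; room for the three tubes side by side in a triangle; origin at the centre of its underside, z up
- tray_red: square shallow wooden tray with a red lining, fixed to the bench: 98 mm outside, 90 mm inside, wall 4 mm thick with its rim 12 mm above the bench, inner floor 4 to 5 mm above the bench; origin at the centre of its underside, x and y along its sides, z up
- tray_blue: square shallow wooden tray with a blue lining, fixed to the bench: 98 mm outside, 90 mm inside, wall 4 mm thick with its rim 12 mm above the bench, inner floor 4 to 5 mm above the bench; origin at the centre of its underside, x and y along its sides, z up
- oil_bottle: small amber oil bottle with a brown cap, 32 mm in diameter and 62 mm high, loose, to be left alone; origin at the centre of its underside
- loupe: black watchmaker's eyeglass standing on the bench, 38 mm in diameter and 30 mm high, loose, to be left alone; origin at the centre of its underside
There are look-alikes about, which are no part of the job. Leave any green or pink look-alike of the tube_white alone. What is shaped like the tin_red but turquoise is not meant.

How it is judged:
At the end, for the whole second after the job is handed in: Tubes upright (0.15 rad) in the pot, underside under 12 mm over the bench, axis within 33 mm of its centre; each tin flat (0.10 rad) in its colour's tray, underside under 10 mm up, within 21 mm of centre along each side; all released, under 0.02 m/s; bottle and eyeglass within 30 mm of their start (horizontal distance between each of tube_black, tube_yellow, tube_white and pot below 0.033 m and z of each of tube_black, tube_yellow, tube_white in the frame of pot below 0.012 m and angle between each of tube_black, tube_yellow, tube_white's own z axis and vertical below 0.15 rad and linear speed of each of tube_black, tube_yellow, tube_white, tin_red, tin_blue below 0.02 m/s and x of tin_red in the frame of tray_red between -0.021 and 0.021 m and y of tin_red in the frame of tray_red between -0.021 and 0.021 m and z of tin_red in the frame of tray_red below 0.01 m and angle between each of tin_red, tin_blue's own z axis and vertical below 0.1 rad and x of tin_blue in the frame of tray_blue between -0.021 and 0.021 m and y of tin_blue in the frame of tray_blue between -0.021 and 0.021 m and z of tin_blue in the frame of tray_blue below 0.01 m and distance of each of oil_bottle, loupe from where it was at the start of the episode below 0.03 m); the robot touches nothing.
It fails at once if the amber oil bottle is moved more than 30 mm (distance of oil_bottle from where it was at the start of the episode above 0.03 m).
It fails at once if the black loupe is moved more than 30 mm (distance of loupe from where it was at the start of the episode above 0.03 m).
It also fails if it takes over 131 s, if anything falls off the work surface, if the arm or the gripper's body presses on something with over 40 N, if the wrist force passes 120 N, or if a joint passes its speed limit or range.

## Working session

There is one attempt and no reset: what is moved stays moved. The work goes in short steps, Python scripts to look and compute and a shell command to move; the robot and the scene stay as the last step left them, time stands still between calls to the robot, and variables do not carry over. Pictures are saved under pics/ and viewed, at most 14 in all, crops included, and the job is handed in when it is done.

```bash
mkdir -p pics; cat > h.py <<'E'
import numpy as np, cv2
from station import bot
def grab(n):
    c=bot.read_camera(n); d=c["depth"]; f=240/np.tan(np.radians(c["fovy"])/2)
    v,u=np.mgrid[:480,:640]
    P=np.stack([(u-c["cx"])/f*d,(v-c["cy"])/f*d,d],-1)@c["pose"][:3,:3].T+c["pose"][:3,3]
    P[d==0]=np.nan
    return c,P
def save(n,c): cv2.imwrite(f"pics/{n}.png",c["pixels"][:,:,::-1])
E
python3 - <<'E'
from h import *
for n in("top","side"):
    c,P=grab(n); save(n+"0",c); np.savez(n+"0.npz",P=P,rgb=c["pixels"]); print(n,c["fovy"],c["cx"],c["cy"],c["pose"].round(3).tolist())
o=bot.get_obs(); print({k:np.round(v,3).tolist() for k,v in o.items()})
E
```

```text
top 52.29882768647161 317.32306717002456 235.97107977933982 [[0.008, -0.993, 0.116, 0.452], [-1.0, -0.008, 0.0, 0.078], [0.001, -0.116, -0.993, 1.167], [0.0, 0.0, 0.0, 1.0]]
side 44.364134209483275 316.1792187419002 242.07186740929737 [[-0.95, -0.191, 0.246, 0.294], [-0.311, 0.557, -0.77, 1.027], [0.01, -0.808, -0.589, 0.781], [0.0, 0.0, 0.0, 1.0]]
{'t': 0.1, 'q': [-1.386, 0.478, 0.022, 1.556, -0.011, 1.109, -0.083], 'joint_vel': [0.0, -0.002, 0.001, -0.003, 0.003, -0.001, 0.001], 'joint_torque': [0.005, -59.776, 1.614, -28.196, 0.013, 0.005, -0.0], 'eef_pos': [0.195, 0.646, 0.23], 'tool_rot': [-0.0, 0.146, 0.989, -0.001], 'contact_force': [0.266, -0.205, 0.634], 'torque': [0.034, -0.047, 0.009], 'grasp_force': 0.0, 'gripper_width': 1.002}
```

View pics/top0.png

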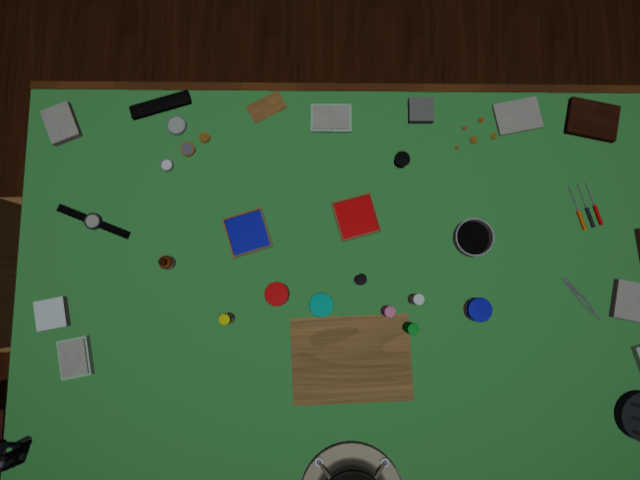

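View pics/side0.png

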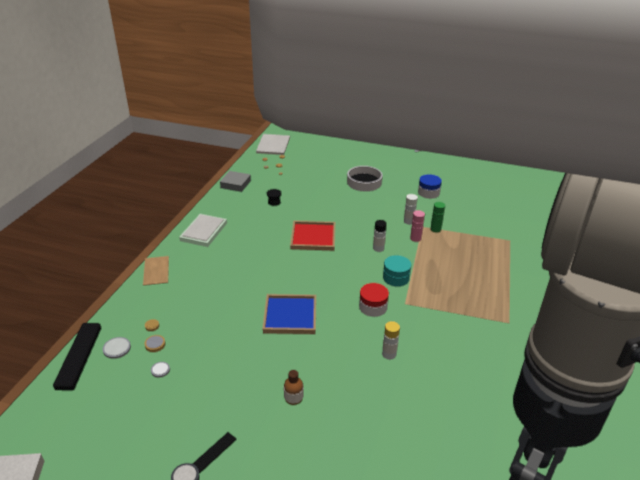

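The top view shows:
- **Tubes:** yellow (225,320), black (361,279), white (418,299). The look-alikes are pink (390,311) and green (413,328).
- **Tins:** red (277,294), blue (480,310). The look-alike is turquoise (321,305).
- **Targets:** pot (474,237), red tray (357,217), blue tray (248,232).
- **Leave alone:** bottle (167,262), loupe (402,159).

The side view agrees. The cap and lid colours single out the parts I want. I'll measure them and check with an enlarged crop.

```bash
cat > m.py <<'E'
from h import *
import json
z=np.load("top0.npz"); P=z["P"]; rgb=z["rgb"]
cv2.imwrite("pics/crop0.png",cv2.resize(rgb[200:350,200:510,::-1],(775,375),interpolation=cv2.INTER_CUBIC))
v,u=np.mgrid[:480,:640]
S=dict(yellow=(225,320,12,.07),black=(361,279,12,.07),white=(418,299,12,.07),pink=(390,311,10,.07),green=(413,328,10,.07),red=(277,294,18,.04),blue=(480,310,18,.04),turq=(321,305,18,.04),pot=(474,237,28,.026),bottle=(167,262,12,.062),loupe=(402,159,14,.03))
for n,(a,b,r,h) in S.items():
    m=(np.hypot(u-a,v-b)<r)&(abs(P[...,2]-h)<.007)
    Q=P[m]; (x,y),R=cv2.minEnclosingCircle(Q[:,:2].astype(np.float32))
    print(n,m.sum(),"med z %.4f"%np.median(Q[:,2]),"mean",Q[:,:2].mean(0).round(4),"circ",round(x,4),round(y,4),round(R,4))
for n,(a,b,ch) in dict(tr=(357,217,0),tb=(248,232,2)).items():
    I=rgb.astype(int); m=(np.hypot(u-a,v-b)<40)&(I[...,ch]>2*I[...,1]+20)&(I[...,ch]>2*I[...,2-ch])
    Q=P[m]; r=cv2.minAreaRect(Q[:,:2].astype(np.float32)); print(n,m.sum(),np.median(Q[:,2]).round(4),Q[:,:2].mean(0).round(4),r)
print(np.nanmedian(P[380:395,440:470,2]), np.nanmedian(P[350:380,330:380,2]))
E
python3 m.py
```

```text
yellow 110 med z 0.0702 mean [0.3943 0.2837] circ 0.3941 0.284 0.0131
black 105 med z 0.0701 mean [ 0.4856 -0.0195] circ 0.4857 -0.0196 0.013
white 111 med z 0.0702 mean [ 0.4418 -0.1473] circ 0.4418 -0.1475 0.0129
pink 109 med z 0.0703 mean [ 0.4141 -0.0829] circ 0.4145 -0.0833 0.0127
green 106 med z 0.0702 mean [ 0.3766 -0.1336] circ 0.3766 -0.1338 0.013
red 464 med z 0.0403 mean [0.4511 0.1716] circ 0.4511 0.172 0.0279
blue 490 med z 0.0401 mean [ 0.4191 -0.2925] circ 0.4191 -0.2936 0.029
turq 468 med z 0.0402 mean [0.4271 0.0698] circ 0.4272 0.0694 0.0278
pot 265 med z 0.0252 mean [ 0.5878 -0.2907] circ 0.5885 -0.2904 0.0467
bottle 45 med z 0.0622 mean [0.5218 0.4304] circ 0.5217 0.4313 0.0087
loupe 188 med z 0.0304 mean [ 0.7738 -0.1214] circ 0.7742 -0.1219 0.0189
tr 1349 nan [nan nan] ((0.6354287266731262, -0.01247432455420494), (0.08998172730207443, 0.08889806270599365), 16.28233528137207)
tb 1237 nan [nan nan] ((0.5956292748451233, 0.2484470158815384), (0.08520535379648209, 0.08395633846521378), 18.340559005737305)
7.207989015356464e-05 0.0007106653660274853
```

View pics/crop0.png

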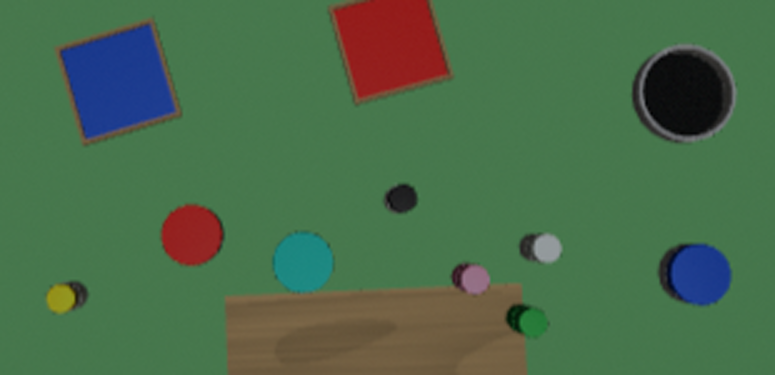

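The crop confirms it. Black is at the centre and white is right of the pink and green look-alikes. The blue and red tins are plain in colour, and turquoise sits between them. I'll write a helper that turns a world target into tool-frame numbers.

```bash
cat > g.py <<'E'
# usage: g.py x,y,z,yawdeg ...  -> shift (cm) and spin (rad) from the present tool pose
import sys,numpy as np
from scipy.spatial.transform import Rotation as R
from station import bot
o=bot.get_obs(); q=o["tool_rot"]; M=R.from_quat([q[1],q[2],q[3],q[0]]).as_matrix(); p=np.array(o["eef_pos"])
yaw=np.degrees(np.arctan2(M[1,1],M[0,1]))
print("t%.2f pos %s yaw %.1f w %.2f g %.1f F %s"%(o["t"],p.round(4),yaw,o["gripper_width"],o["grasp_force"],np.round(o["contact_force"],1)))
for a in sys.argv[1:]:
    x,y,z,w=map(float,a.split(",")); s=-((w-yaw+90)%180-90)
    print(a,"->",((np.array([x,y,z])-p)@M*100).round(2),"spin %.3f"%np.radians(s))
E
python3 g.py .394,.284,.15,36 .394,.284,.035,36
```

```text
t0.10 pos [0.1947 0.6457 0.2304] yaw 73.2 w 1.00 g 0.0 F [ 0.3 -0.2  0.6]
.394,.284,.15,36 -> [-29.52 -28.87   8.09] spin 0.650
.394,.284,.035,36 -> [-29.52 -28.85  19.59] spin 0.650
```

```bash
python3 -m jog '[[-29.52,-28.87,8.09,0.65],[-29.52,-28.87,8.09,0.65],[-29.52,-28.87,8.09,0.65],[-29.52,-28.87,8.09,0.65],[-29.52,-28.87,8.09,0.65],[-29.52,-28.87,8.09,0.65],[-29.52,-28.87,8.09,0.65],[-29.52,-28.87,8.09,0.65],[-29.52,-28.87,8.09,0.65],[-29.52,-28.87,8.09,0.65],[-29.52,-28.87,8.09,0.65],[-29.52,-28.87,8.09,0.65],[-29.52,-28.87,8.09,0.65],[-29.52,-28.87,8.09,0.65],[-29.52,-28.87,8.09,0.65],[-29.52,-28.87,8.09,0.65]]' -1 30; python3 g.py .394,.284,.035,36
```

```text
t: 1.43
eef_pos: [0.3935, 0.2861, 0.1505]
tool_rot: [-0.0, 0.453, 0.892, 0.0]
contact_force: [0.2, 0.6, 0.0]
gripper_width: 1.004
grasp_force: 0.0
t1.43 pos [0.3935 0.2861 0.1505] yaw 36.1 w 1.00 g 0.0 F [0.2 0.6 0. ]
.394,.284,.035,36 -> [-0.21 -0.09 11.55] spin 0.002
```

```bash
python3 -m jog '[[0,0,4,0],[0,0,8,0],[0,0,10,0],[0,0,11.5,0],[0,0,11.5,0],[0,0,11.5,0]]' ; python3 - <<'E'
from h import *
c,P=grab("side"); cv2.imwrite("pics/y1.png",cv2.resize(c["pixels"][240:420,280:520,::-1],(720,540)))
E
python3 g.py .394,.284,.035,36
```

```text
t: 1.93
eef_pos: [0.3936, 0.285, 0.0351]
tool_rot: [-0.0, 0.454, 0.891, -0.001]
contact_force: [1.0, 0.2, 0.4]
gripper_width: 1.0
grasp_force: 0.0
t1.98 pos [0.3943 0.2854 0.0359] yaw 36.0 w 1.00 g 0.0 F [-0.1 -0.2 -0.1]
.394,.284,.035,36 -> [-0.1  -0.1   0.09] spin 0.000
```

View pics/y1.png

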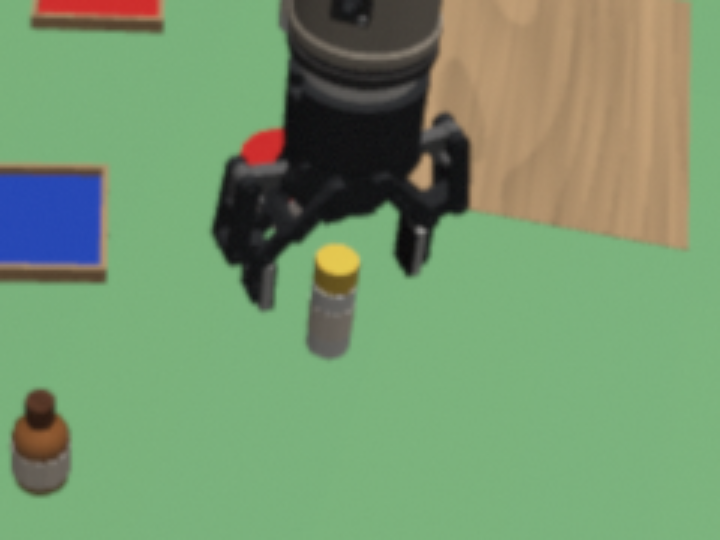

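The tube stands between the open fingers, with its cap near (336,268) in the crop. I'll close on it.

```bash
python3 -m jog '[[0,0,0,0],[0,0,0,0],[0,0,0,0],[0,0,0,0],[0,0,0,0],[0,0,0,0],[0,0,0,0],[0,0,0,0]]' 1 40; python3 -m jog '[[0,0,-4,0],[0,0,-8,0],[0,0,-11.5,0],[0,0,-11.5,0],[0,0,-11.5,0]]'; python3 g.py .597,-.2725,.15,-26
```

```text
t: 2.65
eef_pos: [0.3944, 0.2849, 0.036]
tool_rot: [0.0, 0.454, 0.891, 0.0]
contact_force: [-0.4, -0.4, 6.8]
gripper_width: 0.29
grasp_force: 39.0
t: 3.07
eef_pos: [0.3951, 0.2856, 0.1523]
tool_rot: [0.001, 0.454, 0.891, 0.002]
contact_force: [-0.5, -0.2, -0.8]
gripper_width: 0.292
grasp_force: 39.5
t3.07 pos [0.3951 0.2856 0.1523] yaw 36.0 w 0.29 g 39.5 F [-0.5 -0.2 -0.8]
.597,-.2725,.15,-26 -> [-57.03 -16.46   0.09] spin 1.082
```

```bash
python3 -m jog '[[-2,-0.6,0,0.05],[-5,-1.5,0,0.15],[-9,-2.6,0,0.25],[-57,-16.5,0,1.082],[-57,-16.5,0,1.082],[-57,-16.5,0,1.082],[-57,-16.5,0,1.082],[-57,-16.5,0,1.082],[-57,-16.5,0,1.082],[-57,-16.5,0,1.082],[-57,-16.5,0,1.082],[-57,-16.5,0,1.082],[-57,-16.5,0,1.082],[-57,-16.5,0,1.082],[-57,-16.5,0,1.082],[-57,-16.5,0,1.082],[-57,-16.5,0,1.082],[-57,-16.5,0,1.082],[-57,-16.5,0,1.082],[-57,-16.5,0,1.082]]'; python3 -m jog '[[0,0,0,0],[0,0,0,0],[0,0,0,0]]'; python3 g.py .597,-.2725,.06,-26 .597,-.2725,.042,-26
```

```text
t: 4.73
eef_pos: [0.5952, -0.2715, 0.1496]
tool_rot: [-0.001, 0.848, 0.531, -0.0]
contact_force: [-0.4, -0.6, -0.6]
gripper_width: 0.292
grasp_force: 39.6
t: 4.98
eef_pos: [0.5956, -0.2728, 0.1506]
tool_rot: [-0.0, 0.848, 0.53, 0.0]
contact_force: [-0.2, 0.4, -0.3]
gripper_width: 0.287
grasp_force: 39.6
t4.98 pos [ 0.5956 -0.2728  0.1506] yaw -26.0 w 0.29 g 39.6 F [-0.2  0.4 -0.3]
.597,-.2725,.06,-26 -> [0.08 0.11 9.06] spin 0.001
.597,-.2725,.042,-26 -> [ 0.08  0.11 10.86] spin 0.001
```

```bash
python3 -m jog '[[0.1,0.1,4,0],[0.1,0.1,7,0],[0.1,0.1,9,0],[0.1,0.1,10,0],[0.1,0.1,10.5,0],[0.1,0.1,10.8,0],[0.1,0.1,10.9,0],[0.1,0.1,10.9,0]]'; python3 - <<'E'
from h import *
c,P=grab("top"); cv2.imwrite("pics/p1.png",cv2.resize(c["pixels"][180:300,400:560,::-1],(640,480)))
E
```

```text
t: 5.65
eef_pos: [0.5976, -0.2735, 0.0425]
tool_rot: [0.001, 0.848, 0.53, 0.001]
contact_force: [-0.8, -0.6, -0.7]
gripper_width: 0.295
grasp_force: 39.7
```

View pics/p1.png

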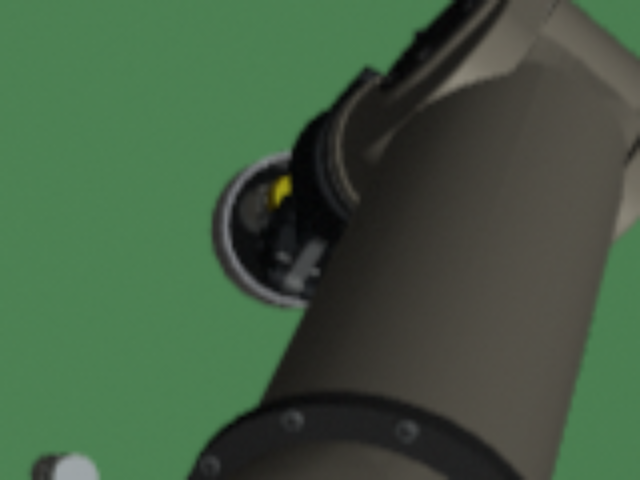

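The yellow tube is inside the pot at its upper-left side, with the cap near (283,190) in the crop. I'll release it and rise.

```bash
python3 -m jog '[[0,0,0.1,0],[0,0,0.1,0],[0,0,0.1,0],[0,0,0.1,0],[0,0,0.1,0],[0,0,0.1,0],[0,0,-2,0],[0,0,-5,0],[0,0,-9,0],[0,0,-11,0],[0,0,-11,0],[0,0,-11,0]]' -1; python3 g.py .4418,-.1475,.15,50
```

```text
t: 6.7
eef_pos: [0.5976, -0.2735, 0.1528]
tool_rot: [0.001, 0.848, 0.53, 0.001]
contact_force: [-0.2, -0.2, -0.3]
gripper_width: 1.001
grasp_force: 0.0
t6.70 pos [ 0.5976 -0.2735  0.1528] yaw -26.0 w 1.00 g 0.0 F [-0.2 -0.2 -0.3]
.4418,-.1475,.15,50 -> [  4.49 -19.52   0.23] spin -1.327
```

```bash
python3 -m jog '[[4.5,-19.5,0,-1.327],[4.5,-19.5,0,-1.327],[4.5,-19.5,0,-1.327],[4.5,-19.5,0,-1.327],[4.5,-19.5,0,-1.327],[4.5,-19.5,0,-1.327],[4.5,-19.5,0,-1.327],[4.5,-19.5,0,-1.327],[4.5,-19.5,0,-1.327],[4.5,-19.5,0,-1.327],[4.5,-19.5,0,-1.327],[4.5,-19.5,0,-1.327],[4.5,-19.5,0,-1.327],[4.5,-19.5,0,-1.327],[4.5,-19.5,0,-1.327],[4.5,-19.5,0,-1.327]]' -1; python3 - <<'E'
from h import *
c,P=grab("top"); cv2.imwrite("pics/p2.png",cv2.resize(c["pixels"][190:350,380:540,::-1],(560,560)))
E
python3 g.py .4418,-.1475,.035,50
```

```text
t: 8.03
eef_pos: [0.4412, -0.147, 0.1512]
tool_rot: [-0.0, 0.342, 0.94, -0.0]
contact_force: [-0.2, 0.1, 0.3]
gripper_width: 0.994
grasp_force: 0.0
t8.08 pos [ 0.4413 -0.147   0.1513] yaw 50.0 w 1.00 g 0.0 F [-0.5 -0.7  0.7]
.4418,-.1475,.035,50 -> [-0.07 -0.   11.63] spin -0.000
```

View pics/p2.png

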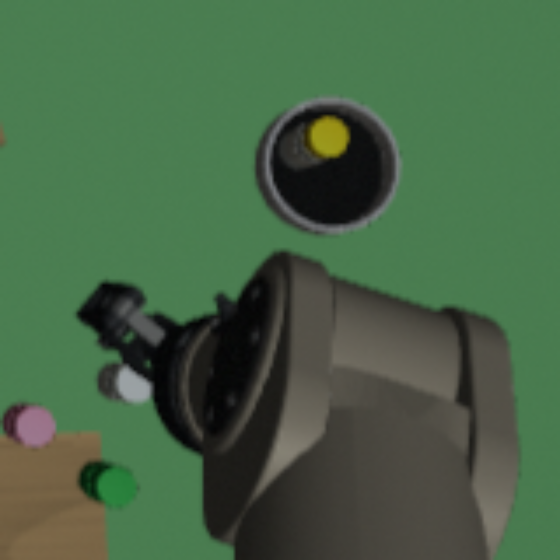

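The yellow tube stands in the pot, cap at (328,136) in the crop. The gripper is over the white tube at (133,382), clear of pink and green. I'll go down and grip.

```bash
python3 -m jog '[[0,0,4,0],[0,0,8,0],[0,0,10.5,0],[0,0,11.6,0],[0,0,11.6,0],[0,0,11.6,0]]'; python3 -m jog '[[0,0,0,0],[0,0,0,0],[0,0,0,0],[0,0,0,0],[0,0,0,0],[0,0,0,0],[0,0,0,0],[0,0,0,0],[0,0,-4,0],[0,0,-8,0],[0,0,-11.5,0],[0,0,-11.5,0],[0,0,-11.5,0]]' 1 40; python3 g.py .599,-.307,.15,34
python3 - <<'E'
from h import *
c,P=grab("top"); v,u=np.mgrid[:480,:640]
m=(np.hypot(u-474,v-229)<14)&(P[...,2]>.06)&(P[...,2]<.09); Q=P[m]; print(m.sum(),np.median(Q[:,2]),cv2.minEnclosingCircle(Q[:,:2].astype(np.float32)))
E
```

```text
t: 8.58
eef_pos: [0.4411, -0.1472, 0.0352]
tool_rot: [-0.001, 0.342, 0.94, -0.0]
contact_force: [-0.1, -0.5, 1.0]
gripper_width: 1.001
grasp_force: 0.0
t: 9.67
eef_pos: [0.4427, -0.1472, 0.1523]
tool_rot: [0.002, 0.342, 0.94, 0.001]
contact_force: [0.4, 0.2, -0.4]
gripper_width: 0.295
grasp_force: 39.6
t9.67 pos [ 0.4427 -0.1472  0.1523] yaw 50.0 w 0.30 g 39.6 F [ 0.4  0.2 -0.4]
.599,-.307,.15,34 -> [-22.24  -2.21   0.3 ] spin 0.280
120 0.07446522371649933 ((0.6002909541130066, -0.27322477102279663), 0.013496245257556438)
```

```bash
python3 -m jog '[[-2,-0.2,0.2,0.02],[-5,-0.5,0.2,0.06],[-22.2,-2.3,0.2,0.28],[-22.2,-2.3,0.2,0.28],[-22.2,-2.3,0.2,0.28],[-22.2,-2.3,0.2,0.28],[-22.2,-2.3,0.2,0.28],[-22.2,-2.3,0.2,0.28],[-22.2,-2.3,0.2,0.28],[-22.2,-2.3,0.2,0.28],[-22.2,-2.3,0.2,0.28],[-22.2,-2.3,0.2,0.28],[-22.2,-2.3,0.2,0.28],[-22.2,-2.3,0.2,0.28]]'; python3 g.py .597,-.307,.042,34
```

```text
t: 10.88
eef_pos: [0.5966, -0.3068, 0.1487]
tool_rot: [0.0, 0.469, 0.883, 0.0]
contact_force: [0.3, 0.0, -0.6]
gripper_width: 0.293
grasp_force: 39.6
t10.88 pos [ 0.5966 -0.3068  0.1487] yaw 34.0 w 0.29 g 39.6 F [ 0.3  0.  -0.6]
.597,-.307,.042,34 -> [-0.04  0.02 10.67] spin 0.000
```

```bash
python3 -m jog '[[0,0,4,0],[0,0,7,0],[0,0,9,0],[0,0,10,0],[0,0,10.4,0],[0,0,10.7,0],[0,0,10.7,0],[0,0,10.7,0]]'; python3 -m jog '[[0,0,0.1,0],[0,0,0.1,0],[0,0,0.1,0],[0,0,0.1,0],[0,0,0.1,0],[0,0,0.1,0],[0,0,-2,0],[0,0,-5,0],[0,0,-9,0],[0,0,-11,0],[0,0,-11,0],[0,0,-11,0]]' 0; python3 g.py .4857,-.0195,.15,94
```

```text
t: 11.55
eef_pos: [0.5975, -0.3079, 0.0428]
tool_rot: [0.001, 0.47, 0.883, 0.0]
contact_force: [-0.6, 0.4, 1.1]
gripper_width: 0.289
grasp_force: 39.6
t: 12.55
eef_pos: [0.5974, -0.3078, 0.1529]
tool_rot: [0.001, 0.47, 0.883, 0.0]
contact_force: [-0.2, -0.8, -0.7]
gripper_width: 0.5
grasp_force: 0.0
t12.55 pos [ 0.5974 -0.3078  0.1529] yaw 34.0 w 0.50 g 0.0 F [-0.2 -0.8 -0.7]
.4857,-.0195,.15,94 -> [30.15  6.84  0.23] spin -1.048
```

```bash
python3 -m jog '[[30.2,6.9,0.2,-1.048],[30.2,6.9,0.2,-1.048],[30.2,6.9,0.2,-1.048],[30.2,6.9,0.2,-1.048],[30.2,6.9,0.2,-1.048],[30.2,6.9,0.2,-1.048],[30.2,6.9,0.2,-1.048],[30.2,6.9,0.2,-1.048],[30.2,6.9,0.2,-1.048],[30.2,6.9,0.2,-1.048],[30.2,6.9,0.2,-1.048],[30.2,6.9,0.2,-1.048],[30.2,6.9,0.2,-1.048],[30.2,6.9,0.2,-1.048],[30.2,6.9,0.2,-1.048]]' -1; python3 g.py .4857,-.0195,.035,94
python3 - <<'E'
from h import *
c,P=grab("top"); cv2.imwrite("pics/p3.png",cv2.resize(c["pixels"][190:330,320:530,::-1],(630,420)))
v,u=np.mgrid[:480,:640]
for a,b in((474,229),(490,229)):
    m=(np.hypot(u-a,v-b)<8)&(P[...,2]>.06)&(P[...,2]<.09); Q=P[m]; print(m.sum(),np.median(Q[:,2]),Q.mean(0).round(4))
E
```

```text
t: 13.8
eef_pos: [0.4852, -0.0189, 0.1492]
tool_rot: [-0.0, -0.034, 0.999, -0.0]
contact_force: [-0.0, 0.2, -0.0]
gripper_width: 1.002
grasp_force: 0.0
t13.80 pos [ 0.4852 -0.0189  0.1492] yaw 93.9 w 1.00 g 0.0 F [-0.   0.2 -0. ]
.4857,-.0195,.035,94 -> [-0.05 -0.06 11.42] spin -0.001
121 0.07499223542442124 [ 0.5994 -0.2716  0.0739]
115 0.07473902997108173 [ 0.5979 -0.3065  0.0743]
```

View pics/p3.png

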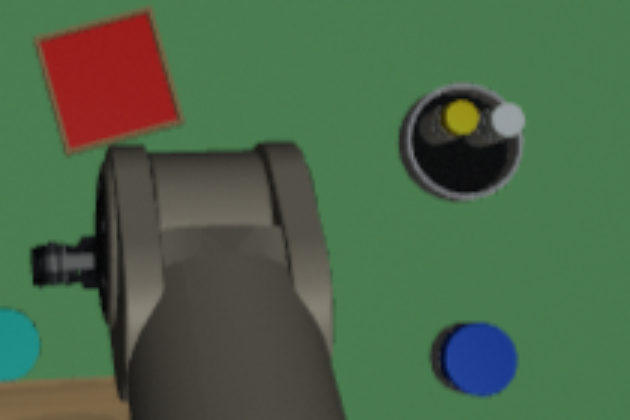

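Yellow (461,117) and white (508,119) stand in the pot. The gripper is over the black tube.

```bash
python3 -m jog '[[0,0,4,0],[0,0,8,0],[0,0,10.5,0],[0,0,11.4,0],[0,0,11.4,0],[0,0,11.4,0]]'; python3 -m jog '[[0,0,0,0],[0,0,0,0],[0,0,0,0],[0,0,0,0],[0,0,0,0],[0,0,0,0],[0,0,0,0],[0,0,0,0],[0,0,-4,0],[0,0,-8,0],[0,0,-11.5,0],[0,0,-11.5,0],[0,0,-11.5,0]]' 1 40; python3 g.py .569,-.290,.15,94
```

```text
t: 14.35
eef_pos: [0.4856, -0.0186, 0.0359]
tool_rot: [0.0, -0.035, 0.999, -0.0]
contact_force: [-0.2, -1.0, 0.1]
gripper_width: 1.003
grasp_force: 0.0
t: 15.43
eef_pos: [0.4865, -0.0182, 0.1523]
tool_rot: [0.002, -0.035, 0.999, 0.0]
contact_force: [-0.2, 0.0, -0.5]
gripper_width: 0.294
grasp_force: 39.6
t15.43 pos [ 0.4865 -0.0182  0.1523] yaw 94.0 w 0.29 g 39.6 F [-0.2  0.  -0.5]
.569,-.290,.15,94 -> [ -6.32 -27.69   0.25] spin 0.000
```

```bash
python3 -m jog '[[-0.4,-2,0.2,0],[-1.2,-5,0.2,0],[-6.3,-27.7,0.2,0],[-6.3,-27.7,0.2,0],[-6.3,-27.7,0.2,0],[-6.3,-27.7,0.2,0],[-6.3,-27.7,0.2,0],[-6.3,-27.7,0.2,0],[-6.3,-27.7,0.2,0],[-6.3,-27.7,0.2,0],[-6.3,-27.7,0.2,0],[-6.3,-27.7,0.2,0],[-6.3,-27.7,0.2,0],[-6.3,-27.7,0.2,0]]'; python3 g.py .568,-.290,.042,94
```

```text
t: 16.6
eef_pos: [0.5674, -0.2888, 0.1483]
tool_rot: [-0.0, -0.036, 0.999, 0.0]
contact_force: [0.7, 0.0, -0.9]
gripper_width: 0.292
grasp_force: 39.6
t16.60 pos [ 0.5674 -0.2888  0.1483] yaw 94.1 w 0.29 g 39.6 F [ 0.7  0.  -0.9]
.568,-.290,.042,94 -> [-0.05 -0.13 10.63] spin 0.002
```

```bash
python3 -m jog '[[0,-0.1,4,0],[0,-0.1,7,0],[0,-0.1,9,0],[0,-0.1,10,0],[0,-0.1,10.4,0],[0,-0.1,10.7,0],[0,-0.1,10.7,0],[0,-0.1,10.7,0]]'; python3 -m jog '[[0,0,0.1,0],[0,0,0.1,0],[0,0,0.1,0],[0,0,0.1,0],[0,0,0.1,0],[0,0,0.1,0],[0,0,-2,0],[0,0,-5,0],[0,0,-9,0],[0,0,-11,0],[0,0,-11,0],[0,0,-11,0]]' 0; python3 g.py .419,-.293,.10,55
```

```text
t: 17.27
eef_pos: [0.5684, -0.2917, 0.0427]
tool_rot: [0.001, -0.035, 0.999, -0.0]
contact_force: [0.3, -0.9, -0.7]
gripper_width: 0.292
grasp_force: 39.6
t: 18.27
eef_pos: [0.5682, -0.2916, 0.1529]
tool_rot: [0.001, -0.035, 0.999, -0.001]
contact_force: [0.1, -0.3, -0.1]
gripper_width: 0.501
grasp_force: 0.0
t18.27 pos [ 0.5682 -0.2916  0.1529] yaw 94.0 w 0.50 g 0.0 F [ 0.1 -0.3 -0.1]
.419,-.293,.10,55 -> [14.91  0.92  5.24] spin 0.681
```

```bash
python3 -m jog '[[14.9,0.9,5.2,0.68],[14.9,0.9,5.2,0.68],[14.9,0.9,5.2,0.68],[14.9,0.9,5.2,0.68],[14.9,0.9,5.2,0.68],[14.9,0.9,5.2,0.68],[14.9,0.9,5.2,0.68],[14.9,0.9,5.2,0.68],[14.9,0.9,5.2,0.68],[14.9,0.9,5.2,0.68],[14.9,0.9,5.2,0.68]]' -1; python3 g.py .419,-.293,.007,55;
python3 - <<'E'
from h import *
c,P=grab("top"); cv2.imwrite("pics/p4.png",cv2.resize(c["pixels"][190:350,400:560,::-1],(480,480)))
E
```

```text
t: 19.18
eef_pos: [0.4183, -0.2927, 0.0992]
tool_rot: [-0.0, 0.3, 0.954, 0.0]
contact_force: [-0.7, 0.6, -0.6]
gripper_width: 1.0
grasp_force: 0.0
t19.18 pos [ 0.4183 -0.2927  0.0992] yaw 55.1 w 1.00 g 0.0 F [-0.7  0.6 -0.6]
.419,-.293,.007,55 -> [-0.08  0.01  9.22] spin 0.002
```

View pics/p4.png

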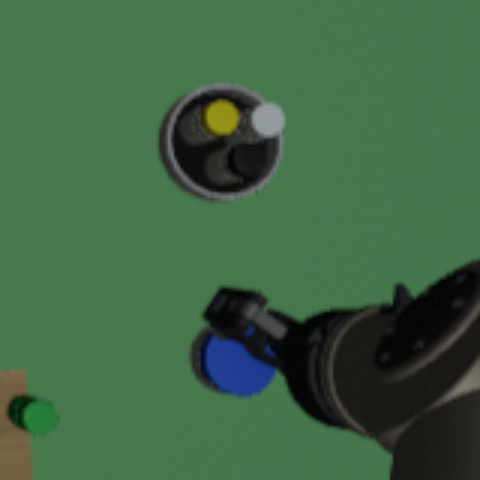

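All three tubes stand in the pot: yellow (221,118), white (268,120), black (247,160). The open gripper is over the blue tin at (240,362). I'll go down in slower steps.

```bash
python3 -m jog '[[0,0,3,0],[0,0,5,0],[0,0,6.5,0],[0,0,8,0],[0,0,9.2,0],[0,0,9.2,0],[0,0,9.2,0]]'; python3 -m jog '[[0,0,0,0],[0,0,0,0],[0,0,0,0],[0,0,0,0],[0,0,0,0],[0,0,0,0],[0,0,0,0],[0,0,0,0]]' 1 60;  python3 -m jog '[[0,0,-3,0],[0,0,-6,0],[0,0,-10,0],[0,0,-12,0],[0,0,-12,0],[0,0,-12,0]]'; python3 - <<'E'
from h import *
c,P=grab("side"); cv2.imwrite("pics/s2.png",cv2.resize(c["pixels"][60:240,340:580,::-1],(640,480)))
E
python3 g.py .5945,.249,.13,18 .5945,.249,.13,-72
```

```text
t: 19.82
eef_pos: [0.4179, -0.2927, 0.0071]
tool_rot: [-0.001, 0.3, 0.954, 0.0]
contact_force: [-0.8, -0.9, 0.3]
gripper_width: 1.002
grasp_force: 0.0
t: 20.48
eef_pos: [0.4188, -0.2931, 0.0086]
tool_rot: [0.001, 0.3, 0.954, 0.0]
contact_force: [-0.7, -0.0, 7.0]
gripper_width: 0.635
grasp_force: 62.3
t: 20.98
eef_pos: [0.419, -0.2929, 0.1287]
tool_rot: [0.002, 0.3, 0.954, 0.0]
contact_force: [0.2, -0.0, -1.9]
gripper_width: 0.642
grasp_force: 63.9
t21.03 pos [ 0.4181 -0.2923  0.1274] yaw 55.1 w 0.64 g 63.9 F [-0.3 -0.1 -1.6]
.5945,.249,.13,18 -> [16.52 54.48 -0.23] spin 0.647
.5945,.249,.13,-72 -> [16.52 54.48 -0.23] spin -0.924
```

View pics/s2.png

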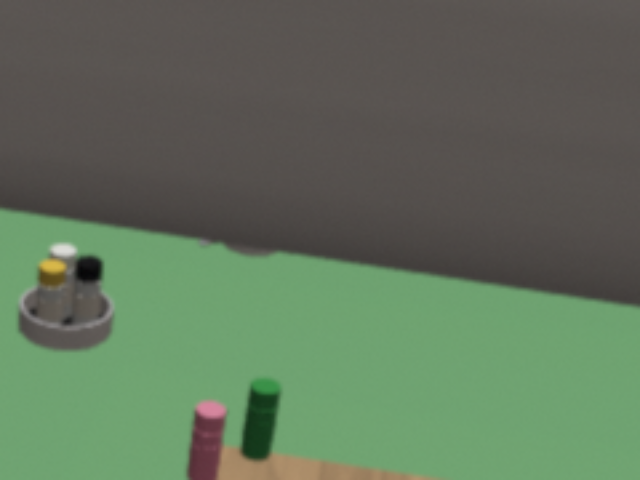

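The three tubes stand upright in the pot at left, around (70,295). The tin is hidden behind the arm, but the grip reading (0.64, 64 N) says it is held. Now to the blue tray.

```bash
python3 -m jog '[[0.6,2,0,0.02],[1.6,5,0,0.06],[16.5,54.5,0,0.647],[16.5,54.5,0,0.647],[16.5,54.5,0,0.647],[16.5,54.5,0,0.647],[16.5,54.5,0,0.647],[16.5,54.5,0,0.647],[16.5,54.5,0,0.647],[16.5,54.5,0,0.647],[16.5,54.5,0,0.647],[16.5,54.5,0,0.647],[16.5,54.5,0,0.647],[16.5,54.5,0,0.647],[16.5,54.5,0,0.647],[16.5,54.5,0,0.647],[16.5,54.5,0,0.647],[16.5,54.5,0,0.647],[16.5,54.5,0,0.647],[16.5,54.5,0,0.647]]'; python3 g.py .5955,.2485,.014,18; python3 - <<'E'
from h import *
c,P=grab("side"); cv2.imwrite("pics/s3.png",cv2.resize(c["pixels"][180:360,220:460,::-1],(640,480)))
E
```

```text
t: 22.7
eef_pos: [0.5948, 0.2464, 0.1269]
tool_rot: [-0.0, 0.589, 0.808, -0.001]
contact_force: [-0.6, 0.0, -1.7]
gripper_width: 0.639
grasp_force: 64.1
t22.70 pos [0.5948 0.2464 0.1269] yaw 17.8 w 0.64 g 64.1 F [-0.6  0.  -1.7]
.5955,.2485,.014,18 -> [ 0.19  0.15 11.29] spin -0.003
```

View pics/s3.png

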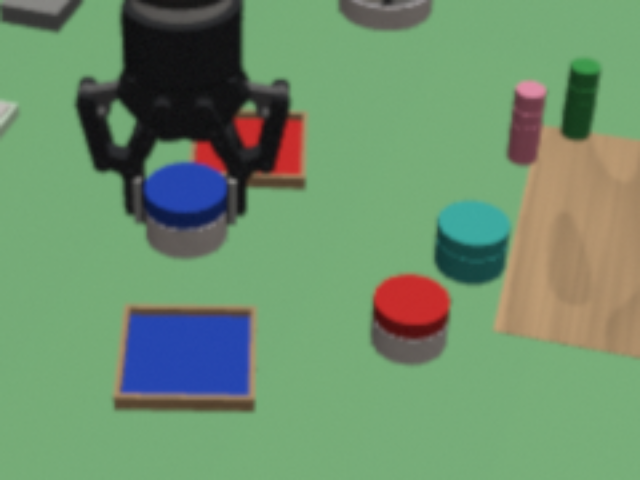

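The blue tin hangs level, lid at (186,195) in the crop, with the finger tips well above its base. I'll lower it.

```bash
python3 -m jog '[[0.1,0.1,4,0],[0.1,0.1,7,0],[0.1,0.1,9,0],[0.1,0.1,10,0],[0.1,0.1,10.7,0],[0.1,0.1,11.1,0],[0.1,0.1,11.2,0],[0.1,0.1,11.2,0],[0.1,0.1,11.2,0]]'; python3 g.py .5955,.2485,.0135,18
```

```text
t: 23.5
eef_pos: [0.5965, 0.2501, 0.0166]
tool_rot: [0.0, 0.588, 0.809, 0.001]
contact_force: [-0.7, -0.1, -0.7]
gripper_width: 0.642
grasp_force: 64.2
t23.50 pos [0.5965 0.2501 0.0166] yaw 18.0 w 0.64 g 64.2 F [-0.7 -0.1 -0.7]
.5955,.2485,.0135,18 -> [-0.12 -0.15  0.31] spin -0.000
```

Down 3 mm more, release, rise.

```bash
python3 -m jog '[[-0.1,-0.1,0.15,0],[-0.1,-0.1,0.3,0],[-0.1,-0.1,0.3,0]]'; python3 -m jog '[[0,0,0,0],[0,0,0,0],[0,0,0,0],[0,0,0,0],[0,0,0,0],[0,0,0,0],[0,0,-2,0],[0,0,-5,0],[0,0,-9,0],[0,0,-11,0],[0,0,-11,0],[0,0,-11,0]]' -1; python3 g.py .4511,.172,.10,-30
```

```text
t: 23.75
eef_pos: [0.5953, 0.2485, 0.0127]
tool_rot: [0.0, 0.588, 0.809, 0.0]
contact_force: [0.9, -0.2, -1.0]
gripper_width: 0.64
grasp_force: 64.5
t: 24.75
eef_pos: [0.5959, 0.2489, 0.1238]
tool_rot: [0.0, 0.588, 0.809, 0.001]
contact_force: [-0.1, 0.1, -0.7]
gripper_width: 0.999
grasp_force: 0.0
t24.75 pos [0.5959 0.2489 0.1238] yaw 18.0 w 1.00 g 0.0 F [-0.1  0.1 -0.7]
.4511,.172,.10,-30 -> [ -2.85 -16.15   2.34] spin 0.838
```

```bash
python3 -m jog '[[-2.9,-16.2,2.3,0.838],[-2.9,-16.2,2.3,0.838],[-2.9,-16.2,2.3,0.838],[-2.9,-16.2,2.3,0.838],[-2.9,-16.2,2.3,0.838],[-2.9,-16.2,2.3,0.838],[-2.9,-16.2,2.3,0.838],[-2.9,-16.2,2.3,0.838],[-2.9,-16.2,2.3,0.838],[-2.9,-16.2,2.3,0.838],[-2.9,-16.2,2.3,0.838],[-2.9,-16.2,2.3,0.838]]' -1; python3 g.py .4511,.172,.008,-30
python3 - <<'E'
from h import *
c,P=grab("side"); cv2.imwrite("pics/s4.png",cv2.resize(c["pixels"][180:360,220:460,::-1],(640,480)))
E
```

```text
t: 25.75
eef_pos: [0.4499, 0.1708, 0.0992]
tool_rot: [-0.0, 0.866, 0.5, -0.0]
contact_force: [0.0, -0.7, -0.3]
gripper_width: 1.002
grasp_force: 0.0
t25.75 pos [0.4499 0.1708 0.0992] yaw -30.0 w 1.00 g 0.0 F [ 0.  -0.7 -0.3]
.4511,.172,.008,-30 -> [0.16 0.04 9.12] spin 0.001
```

View pics/s4.png

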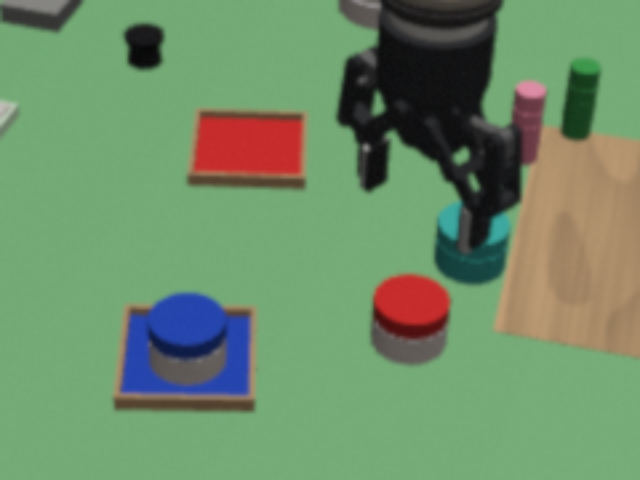

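The blue tin sits flat in the blue tray, lid at (187,325). The gripper hangs above the red tin at (411,305). I'll go down and grip.

```bash
python3 -m jog '[[0.1,0,3,0],[0.1,0,5,0],[0.1,0,6.5,0],[0.1,0,8,0],[0.1,0,9.2,0],[0.1,0,9.2,0],[0.1,0,9.2,0]]'; python3 -m jog '[[0,0,0,0],[0,0,0,0],[0,0,0,0],[0,0,0,0],[0,0,0,0],[0,0,0,0],[0,0,0,0],[0,0,0,0]]' 1 60;  python3 -m jog '[[0,0,-3,0],[0,0,-6,0],[0,0,-10,0],[0,0,-12,0],[0,0,-12,0],[0,0,-12,0]]'; python3 g.py .6345,-.0125,.128,-20
```

```text
t: 26.38
eef_pos: [0.4502, 0.1714, 0.0072]
tool_rot: [-0.0, 0.866, 0.5, -0.001]
contact_force: [-0.5, 0.2, 0.2]
gripper_width: 1.001
grasp_force: 0.0
t: 27.05
eef_pos: [0.4509, 0.1721, 0.0085]
tool_rot: [-0.0, 0.866, 0.5, 0.001]
contact_force: [-1.3, -0.2, 8.3]
gripper_width: 0.642
grasp_force: 61.9
t: 27.55
eef_pos: [0.4509, 0.1726, 0.1285]
tool_rot: [-0.001, 0.866, 0.5, 0.002]
contact_force: [-0.3, 0.5, -1.5]
gripper_width: 0.639
grasp_force: 63.7
t27.55 pos [0.4509 0.1726 0.1285] yaw -30.0 w 0.64 g 63.7 F [-0.3  0.5 -1.5]
.6345,-.0125,.128,-20 -> [-6.86 25.15  0.04] spin -0.174
```

```bash
python3 -m jog '[[-0.6,2,0,-0.02],[-1.4,5,0,-0.06],[-6.9,25.2,0,-0.17],[-6.9,25.2,0,-0.17],[-6.9,25.2,0,-0.17],[-6.9,25.2,0,-0.17],[-6.9,25.2,0,-0.17],[-6.9,25.2,0,-0.17],[-6.9,25.2,0,-0.17],[-6.9,25.2,0,-0.17],[-6.9,25.2,0,-0.17],[-6.9,25.2,0,-0.17],[-6.9,25.2,0,-0.17],[-6.9,25.2,0,-0.17]]'; python3 g.py .635,-.0125,.0135,-20
```

```text
t: 28.72
eef_pos: [0.6337, -0.0128, 0.1274]
tool_rot: [-0.0, 0.82, 0.572, 0.0]
contact_force: [0.3, 0.8, -0.2]
gripper_width: 0.638
grasp_force: 63.8
t28.72 pos [ 0.6337 -0.0128  0.1274] yaw -20.2 w 0.64 g 63.8 F [ 0.3  0.8 -0.2]
.635,-.0125,.0135,-20 -> [ 0.07  0.11 11.39] spin -0.003
```

```bash
python3 -m jog '[[0.1,0.1,4,0],[0.1,0.1,7,0],[0.1,0.1,9,0],[0.1,0.1,10,0],[0.1,0.1,10.7,0],[0.1,0.1,11.1,0],[0.1,0.1,11.3,0],[0.1,0.1,11.4,0],[0.1,0.1,11.4,0]]'; python3 g.py .635,-.0125,.0132,-20
```

```text
t: 29.47
eef_pos: [0.6361, -0.0135, 0.0143]
tool_rot: [0.0, 0.821, 0.572, 0.001]
contact_force: [-0.0, 0.0, 0.7]
gripper_width: 0.641
grasp_force: 63.9
t29.47 pos [ 0.6361 -0.0135  0.0143] yaw -20.3 w 0.64 g 63.9 F [-0.   0.   0.7]
.635,-.0125,.0132,-20 -> [ 0.05 -0.14  0.11] spin -0.005
```

```bash
python3 -m jog '[[0,0,0.1,0],[0,0,0.1,0],[0,0,0.1,0],[0,0,0.1,0],[0,0,0.1,0],[0,0,0.1,0],[0,0,0.1,0],[0,0,-2,0],[0,0,-5,0],[0,0,-9,0],[0,0,-12,0],[0,0,-16,0],[0,0,-16,0]]' -1; python3 g.py .42,.45,.25,20
```

```text
t: 30.55
eef_pos: [0.6396, -0.0147, 0.181]
tool_rot: [0.003, 0.821, 0.571, 0.005]
contact_force: [1.8, -0.4, 0.9]
gripper_width: 0.998
grasp_force: 0.0
t30.55 pos [ 0.6396 -0.0147  0.181 ] yaw -20.3 w 1.00 g 0.0 F [ 1.8 -0.4  0.9]
.42,.45,.25,20 -> [ 35.97 -36.66  -7.12] spin -0.704
```

```bash
python3 -m jog '[[36,-36,-7,-0.7],[36,-36,-7,-0.7],[36,-36,-7,-0.7],[36,-36,-7,-0.7],[36,-36,-7,-0.7],[36,-36,-7,-0.7],[36,-36,-7,-0.7],[36,-36,-7,-0.7],[36,-36,-7,-0.7],[36,-36,-7,-0.7],[36,-36,-7,-0.7],[36,-36,-7,-0.7],[36,-36,-7,-0.7],[36,-36,-7,-0.7],[36,-36,-7,-0.7],[36,-36,-7,-0.7],[36,-36,-7,-0.7],[36,-36,-7,-0.7]]'
python3 - <<'E'
from h import *
c,P=grab("top"); save("final",c); v,u=np.mgrid[:480,:640]
S=dict(yellow=(474,229,8,.075,.0),white=(490,229,8,.075,.0),black=(482,243,8,.075,.0),red=(357,214,22,.045,.0),blue=(248,228,22,.045,.0),loupe=(402,159,14,.03,0),bottle=(167,262,12,.062,0))
for n,(a,b,r,h,_) in S.items():
    m=(np.hypot(u-a,v-b)<r)&(abs(P[...,2]-h)<.01); Q=P[m]
    if m.sum(): print(n,m.sum(),Q.mean(0).round(4),"spread z",np.ptp(np.percentile(Q[:,2],[10,90])).round(4))
E
```

```text
t: 32.05
eef_pos: [0.4236, 0.4472, 0.2434]
tool_rot: [0.0, 0.576, 0.817, -0.0]
contact_force: [0.2, 0.7, -0.5]
gripper_width: 1.0
grasp_force: 0.0
yellow 115 [ 0.5997 -0.272   0.0741] spread z 0.0065
white 112 [ 0.5978 -0.3066  0.0746] spread z 0.0071
black 115 [ 0.5684 -0.2916  0.0747] spread z 0.0072
red 455 [ 0.637  -0.014   0.0443] spread z 0.0055
blue 455 [0.595  0.2474 0.0441] spread z 0.0053
loupe 188 [ 0.7738 -0.1214  0.0304] spread z 0.0055
bottle 51 [0.5217 0.4296 0.0611] spread z 0.0074
```

View pics/final.png

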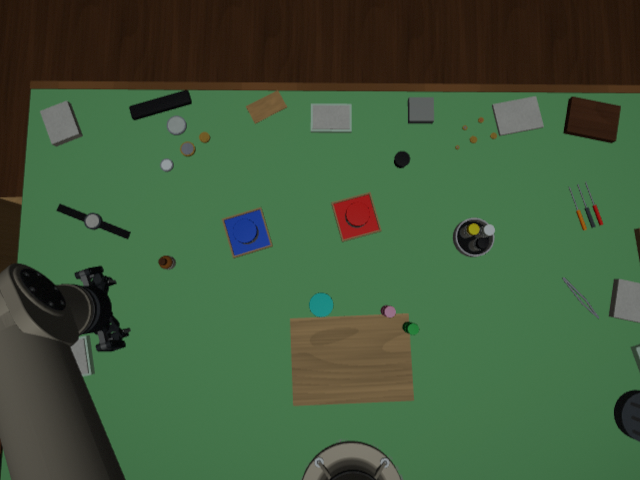

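Everything is in place: the tubes in the pot (474–490, 229–243), the red tin at (357,214) and the blue tin at (246,231). The bottle and loupe haven't moved.

```bash
python3 -m jog '[[0,0,0,0],[0,0,0,0],[0,0,0,0]]' >/dev/null; python3 -c "from station import bot; print(bot.hand_in())"
```

```text
the job is handed in; nothing more can be done
None
```

The job is handed in at about 32 s of the 131 s allowed: the three tubes stand in the pot, each tin sits flat in its matching tray, everything is released, and the bottle and eyeglass are where they started; the hand-in returned no verdict.

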